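# Key-turn a gear unit until its output pointer meets the index pin

## Task

Take the steel cross-bar key out of the parts bin and fit it fully down on the square input shaft inside the gear unit's round flange. Turn the shaft with the key, a little at a time, until the output pointer points straight at the slender upright index pin (not at the low screw head), and leave the key standing on the shaft. Never push the pointer or the bare shaft with the gripper, and leave the other things on the bench and in the bin where they are.

Things in the scene. Friction and masses are not known exactly. Their poses are not given: they have to be found in the camera images.
- key: Steel key upright in the bin: a square boss 24 x 24 mm, 22 mm high, under a cross bar 62 (x) x 24 (y) x 20 mm; 42 mm high in all. A square bore 13.6 mm wide, sides along x and y, runs 22 mm up from the underside. Origin: centre of the underside. About 140 g. In the bin there is room for fingers only beyond the bar's two ends; inside the flange only along its two long sides.
- bin: Blue open bin fixed to the bench, 140 (x) x 148 (y) x 56 mm high, walls and floor 4 mm, with two dividers along x, as high as the rim, making three compartments of 132 x 44 mm, their middles at y = -48, 0, +48 mm. The key (the one with a long bar on top), a gear and a bush stand in one each. Origin: centre of its underside.
- gear_unit: Grey gear unit fixed to the bench: housing 120 (x) x 235 (y, -125 to +110 mm) x 60 mm high; origin on its underside. On top, at y = +50 mm, a round open aluminium flange, rim 104 mm above the bench, inner radius 44, outer 50 mm, with the input shaft in its middle. On top, at y = -55 mm, the output pointer; beyond its tip the index pin and a screw head.
- input_shaft: Upright steel shaft in the flange: 12 x 12 mm square, sides along its x and y, 17 mm high, top 4 mm tapered. Turns stiffly about z, stays where left; starts up to 0.6 rad either side of the housing's axes. Origin: on the axis at the foot of the square, 63 mm above the bench, where the fully home key's underside rests. 5 rad of it turn the pointer 1 rad the same way.
- pointer: Dark steel output pointer, a flat tapering hand 48 mm long on a 20 mm hub, 79 mm above the bench. It turns about z and points along its own -y. Origin: on its axis, 65 mm above the bench, 105 mm from the input shaft. Geared to the input shaft 1 to 5, the same way round; stops 0.84 rad either side of the housing's -y.
- pointer_aim (a point): Point 8 mm beyond the tip of the pointer on its centreline, 56 mm from the pointer's axis: it comes over the index pin when the pointer points straight at it.
- index_pin: Slender upright steel pin, 6 mm diameter, 22 mm high, fixed in the top of the gear unit 56 mm from the pointer's axis, at 0.5 rad to one side or the other of the housing's -y direction: the mark to point at. Origin: centre of its foot.
- screw_head: Low round screw head, 12 mm diameter, 5 mm high, at the mirror-image place on the other side: not the mark. Origin: centre of its foot.
- gear: Small round steel gear, 40 mm diameter, 28 mm high, in the bin; leave it. Origin: centre of its underside.
- bush: Round steel bush, 32 mm diameter, 34 mm high, in the bin; leave it. Origin: centre of its underside.
- cover: Grey terminal box cover lying on the bench, 76 (x) x 52 (y) x 16 mm high; leave it. Origin: centre of its underside.
- bearing: Steel ball bearing lying on the bench, 52 mm diameter, 16 mm high; leave it. Origin: centre of its underside.
- flask: Tall blue drinking flask standing on the bench, 66 mm diameter, 220 mm high; leave it. Origin: centre of its underside.
- screwdriver: Screwdriver lying at the back of the bench, along its x, about 200 mm long and 30 mm high; leave it.
- carton: Cardboard carton 50 (x) x 100 (y) x 70 mm high at the back of the bench; leave it. Origin: centre of its underside.
Mind the look-alikes: they are no part of the job. Leave any blue, orange or purple look-alike of the key alone.

How it is judged:
On the way, in this order (a step that is already met when the one before it is completed fails the run):
1. the key is fully down on the square input shaft (horizontal distance between key and input_shaft below 0.003 m and z of key in the frame of input_shaft below 0.003 m and angle between key's own z axis and vertical below 0.08 rad), for 0.2 s.
2. with the key on the shaft, the pointer points at the index pin (all of step 1 and horizontal distance between pointer_aim and index_pin below 0.0025 m), for 0.2 s.
At the end, for the whole second after the job is handed in: The key stands upright on the square shaft (axis within 3 mm, underside within 3 mm of the shaft's foot, tilt under 0.08 rad), at rest and released, and the pointer's aim point is within 2.5 mm of the index pin's axis seen from above (about 2.5 degrees) (all of step 2 and linear speed of key below 0.02 m/s); the robot touches nothing.
It fails at once if the gripper or arm pushes the pointer (contact force between any of the fingers, the arm and pointer above 1 N).
It fails at once if the gripper or arm pushes the bare shaft (contact force between any of the fingers, the arm and input_shaft above 1 N).
It fails at once if another thing on the bench or in the bin is moved by more than 30 mm (distance of any of gear, bush, cover, bearing, screwdriver, flask, carton from where it was at the start of the episode above 0.03 m).
It also fails if it takes over 72 s, if anything falls off the work surface, if the arm or the gripper's body presses on something with over 40 N, if the wrist force passes 120 N, or if a joint passes its speed limit or range.

## Robot

A 7-joint arm with a two-finger parallel gripper is mounted at the origin on the work surface. World frame = base frame: x ahead of the robot, y to its left, z up, the work surface at z = 0. Lengths are in m, angles in rad, forces in N, time in s.
With the tool pointing down it reaches from about 0.4 to 0.9 m from the base axis. Payload 5.6 kg.
Tool frame: the origin (TCP) lies midway between the tips of the shut fingers; the grasp point (between the pads) lies 19 mm behind it; z points along the fingers, y is the line along which they close (so a half turn about z gives the same grasp; the last joint's range is limited). The gripper opens to 92 mm and grips with 3 to 60 N. Pads are 20 mm wide; open, the fingers measure 128 mm over their backs; the gripper's body (75 mm by 189 mm) begins 69 mm behind the grasp point.
Start: joints at [-1.317, 0.468, -0.012, 1.603, 0.006, 1.071, -0.056], TCP at [0.19, 0.622, 0.19] pointing down, gripper open.
Joint ranges: [-2.53, 2.53], [-0.31, 2.02], [-1.57, 1.55], [0.28, 2.44], [-1.29, 4.43], [0.15, 1.84], [-2.92, 2.92]. Speed limits (rad/s): [2.57, 2.57, 3.14, 3.14, 3.14, 3.14, 3.14].

## Interface

Orientations are given as a 3x3 rotation matrix whose columns are the frame's x, y, z axes.
In Python, from station import env, effector, solver, viewer, workorder, search_frame, tip_of gives the robot as it stands. Calls block until the motion is done:
- env.reach(position, orientation): joint-space move of the TCP to a pose.
- env.movel(position, frame=None, rate=0.15): straight line of the TCP; frame=None keeps the orientation; rate is the mean speed in m/s.
- env.goto_joints(angles): joint-space move.
- effector.release() and effector.grasp(squeeze=None): open the fingers fully, or close them until they stop; squeeze is the grip in N (None keeps the last).
- env.pause(seconds).
- solver.inverse_kinematics(position, orientation): joint angles nearest the present ones, or None.
- env.sense(): the state.
- viewer.read_camera(name): name is "scene" or "top" or "wrist"; returns (picture, depth): 400x640x3 uint8, red, green, blue; 400x640 float32, m along the optical axis (not along the pixel's ray), 0 where there is no reading.
- viewer.camera_info(name): a dict with "intrinsics" (3x3 intrinsics, pixels), "dist_coeffs" ([k1, k2, p1, p2, k3] as OpenCV has them; the pictures are not rectified), "eye" and "rotation" of the camera in the world; the wrist camera has in their place "T_tool_cam" (4x4, takes a point from camera to tool coordinates, whose origin is the TCP and whose axes are the flange's). Camera axes: x right, y up, looking along -z (the intrinsics and any distortion apply to the point x, -y, -z); pixel columns grow to the right and rows downward; lengths in m; the calibration is good to about 2 mm. A picture is of the moment at which its call begins: read the wrist's pose just before it. camera_info takes no time and is no camera call.
A pose or a line that the arm cannot do raises env.PlanningError and nothing moves.
- workorder.finish_job(): hands the job in; it is judged then, once.
Trained networks look in the newest picture that a camera, given by its name, has taken for a name from the list of things; names that differ only in an ending like _2 or _b are one class to them, and where a whole thing is asked for, a point or a joint stands for the part that bears it (a point fixed in the world has none). Each returns a list of dicts, best first, with "score" (0 to 1); they miss things now and then, are a little off and sometimes report something else, mostly with a low value. They report only what shows in the picture. A call takes as long as a camera call. They do not tell look-alikes from the thing itself.
- search_frame(camera, name): "at" ([x, y, z] in m, in world coordinates, good to about 4 mm: the middle of the surface that is visible of it).
- tip_of(camera, name): "at" ([x, y, z] in m, in world coordinates, good to about 4 mm: a listed point, or the origin of a listed thing).
The state is a dict: "t": time; "joint_positions": joint angles; "joint_velocities": joint speeds; "tau": joint torques, N m; "ee_pos": TCP position; "tcp_rot": TCP orientation; "wrist_force": force on the tool from outside, world axes, zero at the start; "moment": the same for the moment, N m; "gripper_width": finger opening in m; "grasp_force": force on a finger pad.
Only numpy, scipy, OpenCV 4.12 (cv2) and the standard library are available. Lean on these libraries where they do the work, as an engineer would, in place of code of your own. Each camera call takes 0.05 s, during which the arm holds its last target. There are 200 camera calls.

## Working session

There is one attempt and no reset: what is moved stays moved. The work goes in short steps, each a Python script; the robot and the scene stay as the last script left them, time stands still between calls to the robot, and variables do not carry over. Pictures are saved under pics/ and viewed, at most 10 in all, crops included, and the job is handed in when it is done.

```bash
ls; mkdir -p pics; python3 - <<'E'
from station import env,viewer,search_frame,tip_of
import cv2,numpy as np
for c in ["scene","top"]:
    im,d=viewer.read_camera(c); cv2.imwrite(f"pics/{c}0.png",im[:,:,::-1])
    i=viewer.camera_info(c); print(c,i["intrinsics"].tolist(),i["dist_coeffs"],np.round(i["eye"],3),np.round(i["rotation"],3).tolist())
    for n in ["key","bin","gear_unit","input_shaft","pointer","pointer_aim","index_pin","screw_head","flask","gear","bush"]:
        print(n,[(np.round(r["at"],3).tolist(),round(r["score"],2)) for r in tip_of(c,n)[:4]],)
print(viewer.camera_info("wrist"))
print(env.sense()["t"])
E
```

```text
pics
scene [[390.67828208992097, 0.0, 321.56215262188266], [0.0, 390.67828208992097, 201.00369525249985], [0.0, 0.0, 1.0]] [0.03291236 0.         0.         0.         0.        ] [ 0.979 -0.557  0.92 ] [[0.794, -0.459, 0.398], [0.607, 0.613, -0.506], [-0.012, 0.643, 0.765]]
key [([0.376, 0.391, -0.002], 0.7), ([0.364, 0.262, -0.003], 0.62), ([0.722, 0.351, 0.001], 0.56), ([0.53, 0.268, 0.008], 0.42)]
bin [([0.539, 0.261, 0.0], 0.62)]
gear_unit [([0.526, -0.277, 0.001], 0.94)]
input_shaft [([0.516, -0.227, 0.064], 0.61)]
pointer [([0.545, -0.326, 0.066], 0.47)]
pointer_aim [([0.559, -0.378, 0.08], 0.61)]
index_pin []
screw_head [([0.583, -0.366, 0.062], 0.51)]
flask [([0.727, 0.017, 0.001], 0.78)]
gear [([0.531, 0.214, 0.001], 0.61)]
bush [([0.54, 0.314, 0.006], 0.55)]
top [[408.35223059560786, 0.0, 319.7305994443004], [0.0, 408.35223059560786, 205.49923593847453], [0.0, 0.0, 1.0]] [0.03535097 0.         0.         0.         0.        ] [0.365 0.009 1.049] [[-0.01, 0.984, -0.177], [-1.0, -0.01, 0.001], [-0.001, 0.177, 0.984]]
key [([0.36, 0.266, -0.0], 0.84), ([0.377, 0.382, -0.004]
[... 550 characters left out ...]
.002], 0.66)]
bush [([0.546, 0.307, 0.009], 0.47), ([0.528, 0.264, 0.006], 0.37)]
{'intrinsics': array([[318.28875451,   0.        , 318.94368544],
       [  0.        , 318.28875451, 208.13626416],
       [  0.        ,   0.        ,   1.        ]]), 'dist_coeffs': array([-0.01626184,  0.        ,  0.        ,  0.        ,  0.        ]), 'T_tool_cam': array([[ 5.47973172e-04,  9.54514716e-01,  2.98163307e-01,
         8.45043226e-02],
       [ 9.99999779e-01, -6.35381641e-04,  1.96228287e-04,
        -2.05816374e-04],
       [ 3.76750279e-04,  2.98163134e-01, -9.54514853e-01,
        -1.94157758e-01],
       [ 0.00000000e+00,  0.00000000e+00,  0.00000000e+00,
         1.00000000e+00]])}
1.2
```

View pics/scene0.png

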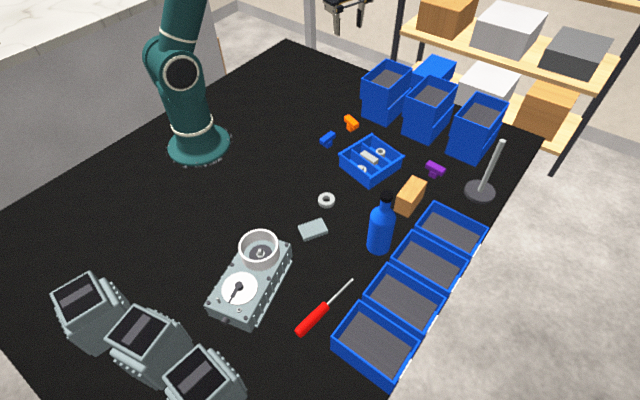

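View pics/top0.png

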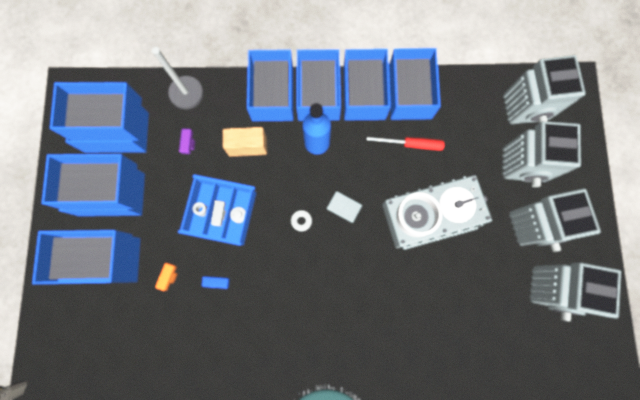

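The top and scene pictures show:
- **Key:** in the middle bin compartment, at top pixel (218,213). Loose orange, blue and purple look-alikes lie outside the bin.
- **Gear unit:** at top pixel (438,212), with the pointer at (460,204).

Next are close wrist views of the bin and the gear unit.

View pics/m.png

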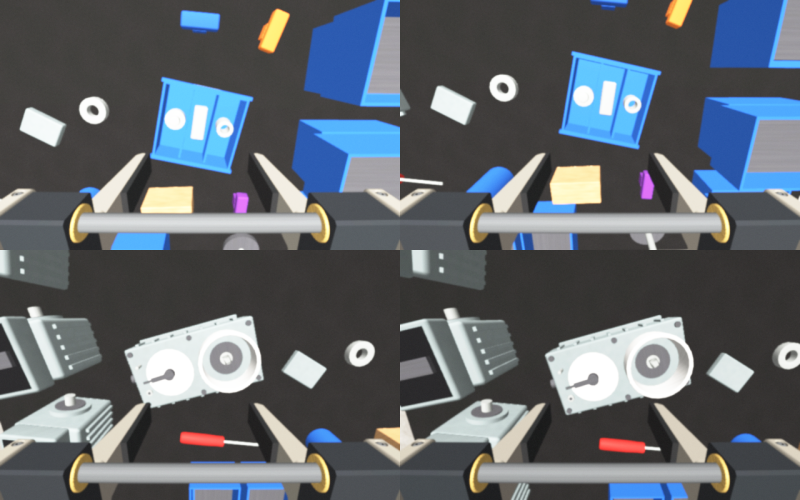

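The wrist mosaic shows the key bar in the middle compartment at (200,122). The pointer tip is at about (148,381), and the shaft is inside the flange at (226,358). Now I'll measure from the depth data.

```bash
cat > m.py <<'E'
from h import *
def rect(W,im,c,r,z0,z1,white=True):
    m=(np.hypot(W[...,0]-c[0],W[...,1]-c[1])<r)&(W[...,2]>z0)&(W[...,2]<z1)
    sat=im.max(2).astype(int)-im.min(2)
    m&=(sat<60) if white else (sat>60)
    P=W[m]; (cx,cy),(w,h),a=cv2.minAreaRect((P[:,:2]*1000).astype(np.float32))
    if w<h: a+=90; w,h=h,w
    return len(P),np.round([cx,cy,w,h,a],1),np.round(np.percentile(P[:,2]*1000,[5,50,95]),1)
if __name__=="__main__":
    for n in ["b1","b2"]:
        W,im=cloud(n)
        print(n,"bar",rect(W,im,(.529,.263),.045,.040,.052))
        print("bin",rect(W,im,(.537,.266),.12,.050,.062,False))
    for n in ["g1","g2"]:
        W,im=cloud(n)
        m=(np.hypot(W[...,0]-.514,W[...,1]+.223)<.07)&(abs(W[...,2]-.104)<.004); P=W[m]
        (cx,cy),r=cv2.minEnclosingCircle((P[:,:2]*1000).astype(np.float32)); print(n,"rim",len(P),cx,cy,r,np.median(P[:,2]))
        print("shaft",rect(W,im,(.514,-.223),.016,.0745,.09))
        for c in [(.527,-.382),(.577,-.365)]:
            m=np.hypot(W[...,0]-c[0],W[...,1]-c[1])<.012; Q=W[m]; Q=Q[Q[:,2]>.0635]
            print("post",len(Q),np.round(np.percentile(Q,[50],0)*1000,1) if len(Q) else "",Q[:,2].max() if len(Q) else "")
        m=(np.hypot(W[...,0]-.543,W[...,1]+.326)<.06)&(abs(W[...,2]-.077)<.0045); print("ptr",rect(W,im,(.543,-.326),.06,.0725,.084))
E
python3 m.py; python3 - <<'E'
import cv2
a=cv2.imread("pics/g1.png")[90:260,190:440]; b=cv2.imread("pics/b1.png")[110:290,220:420]
a=cv2.resize(a,None,fx=3,fy=3,interpolation=cv2.INTER_CUBIC); cv2.imwrite("pics/gc.png",a)
E
```

```text
b1 bar (1076, array([531.2, 264. ,  60.6,  49.7,  24.9]), array([44. , 45.9, 47.2]))
bin (3314, array([538.7, 263.7, 155.2, 149. ,  77.8]), array([51.6, 55.9, 57.1]))
b2 bar (1064, array([531.5, 263.7,  60.7,  23.9, 172.2]), array([44.2, 45.9, 47.3]))
bin (3194, array([538.8, 263.3, 156.1, 149.2,  77.7]), array([52.1, 55.9, 57.3]))
g1 rim 1828 515.1775512695312 -226.3710174560547 50.05906677246094 0.10369491830567551
shaft (123, array([ 514.9, -226.5,   12. ,   11.5,   28.2]), array([75.9, 79. , 81. ]))
post 54 [[ 528.4 -380.1   79.7]] 0.08361785822426082
post 95 [[ 579.6 -366.    65.2]] 0.06743662950211982
ptr (556, array([ 534.7, -324.8,  115. ,   33.7,   98.6]), array([76.2, 81. , 82.3]))
g2 rim 2124 515.1085815429688 -226.1574249267578 50.32489776611328 0.10361885669323206
shaft (145, array([ 515.1, -226.4,   12.5,   12. ,   27.5]), array([75.5, 78.8, 80.8]))
post 899 [[ 518.6 -375.9  278.5]] 0.30244618653989597
post 113 [[ 578.8 -366.6   65. ]] 0.06703979324365356
ptr (644, array([ 534.6, -327.8,  110.6,   33.9,   99. ]), array([76.6, 81. , 82.2]))
```

View pics/gc.png

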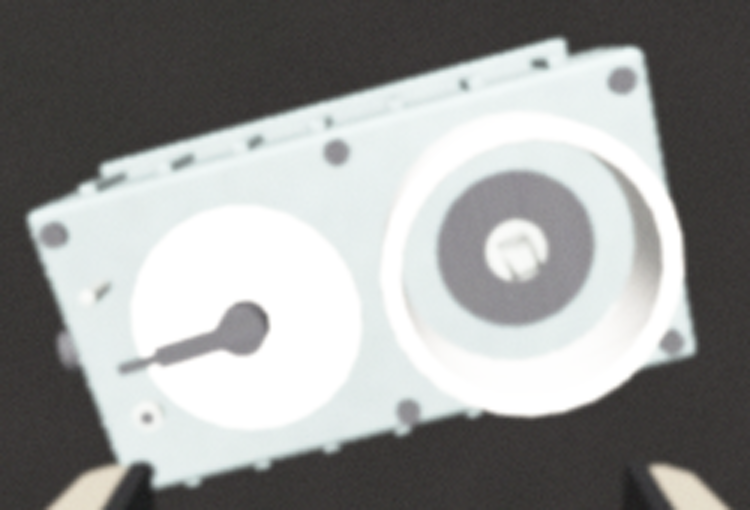

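The wrist crop shows the slender pin (with its shadow) at (90,295) and the screw head at (148,417). The pointer lies between them, and the square shaft is at (518,255). The shaft yaw is about 28°, and it has to turn about -2.7 rad. Next I'll fit the bin and bar more accurately.

```bash
python3 - <<'E'
from h import *
from scipy.optimize import differential_evolution as de
def tr(P,p):
    c,s=np.cos(p[2]),np.sin(p[2]); Q=P[:,:2]-p[:2]; return Q[:,0]*c+Q[:,1]*s, -Q[:,0]*s+Q[:,1]*c
for n in ["b1","b2"]:
    W,im=cloud(n); sat=im.max(2).astype(int)-im.min(2); r=np.hypot(W[...,0]-.537,W[...,1]-.265)
    P=W[(r<.12)&(abs(W[...,2]-.056)<.0035)&(sat>60)]
    def cost(p):
        x,y=tr(P,p)
        d=np.where(abs(y)<.076,abs(abs(x)-.068),1); 
        e=np.where(abs(x)<.072,np.minimum(abs(abs(y)-.072),abs(abs(y)-.024-.0+0)),1)
        return np.minimum(np.minimum(d,e),.006).mean()
    s=de(cost,[(.52,.555),(.25,.28),(-.35,.1)],seed=1); print("bin",s.x.round(4),s.fun,len(P))
    B=W[(np.hypot(W[...,0]-.531,W[...,1]-.264)<.04)&(abs(W[...,2]-.046)<.003)&(sat<60)]
    def cb(p):
        x,y=tr(B,p); return np.mean((abs(x)>.031)|(abs(y)>.012))+ .02*np.mean(np.clip(abs(x)-.031,0,None)+np.clip(abs(y)-.012,0,None))*1000
    s2=de(cb,[(.52,.54),(.255,.275),(-.4,.2)],seed=1); print("bar",s2.x.round(4),s2.fun)
    x,y=tr(s2.x[None],s.x); print("key in bin",x,y)
    for g in ["g1","g2"]:
        W2,_=cloud(g); S=W2[(np.hypot(W2[...,0]-.515,W2[...,1]+.2263)<.011)&(W2[...,2]>.0695)&(W2[...,2]<.083)]
        def cs(p):
            x,y=tr(S,p); return np.mean(np.clip(np.maximum(abs(x),abs(y))-.006,0,None))
        if n=="b1": s3=de(cs,[(.51,.52),(-.231,-.221),(0,1.57)],seed=1); print("shaft",s3.x.round(4),s3.fun,len(S))
E
```

```text
bin [ 0.5376  0.2637 -0.2107] 0.0020576104377060026 3053
bar [ 0.5315  0.2635 -0.1389] 0.0011827692134310818
key in bin [-0.00594857] [-0.0014857]
shaft [ 0.5149 -0.2267  0.4843] 0.0 140
shaft [ 0.515  -0.2266  0.4803] 1.1631386388466394e-05 171
bin [ 0.5378  0.2635 -0.2136] 0.0020619355591234042 2997
bar [ 0.5318  0.2636 -0.1364] 0.0
key in bin [-0.00586935] [-0.00118194]
```

```bash
cat >> h.py <<'E'
def tr(P,p):
    c,s=np.cos(p[2]),np.sin(p[2]); Q=P[:,:2]-p[:2]; return Q[:,0]*c+Q[:,1]*s, -Q[:,0]*s+Q[:,1]*c
from scipy.optimize import differential_evolution as de
def shaft(g):
    W2,_=cloud(g); S=W2[(np.hypot(W2[...,0]-.515,W2[...,1]+.2263)<.0125)&(W2[...,2]>.0695)&(W2[...,2]<.083)]
    def cs(p):
        x,y=tr(S,p); return np.mean(np.clip(np.maximum(abs(x),abs(y))-.0058,0,None))
    s3=de(cs,[(.508,.522),(-.234,-.219),(0,1.57)],seed=1); print(g,"shaft",s3.x.round(4),s3.fun,len(S))
def rim(g):
    W,_=cloud(g); m=(np.hypot(W[...,0]-.515,W[...,1]+.2265)<.06)&(abs(W[...,2]-.104)<.003); P=W[m][:,:2]
    from scipy.optimize import least_squares as ls
    f=lambda p:np.clip(abs(np.hypot(*(P-p[:2]).T)-.047)-.003,0,None)
    s=ls(f,[.515,-.2265],loss="soft_l1",f_scale=.0005); print(g,"rim",s.x.round(4),len(P))
E
python3 - <<'E'
from h import *
env.reach((.515,-.2265,.22),down(np.pi/2)); snap("s1")
env.reach((.515,-.2265,.22),down(-np.pi/2)); snap("s2"); print(env.sense()["joint_positions"],env.sense()["t"])
for g in ["g1","g2","s1","s2"]: shaft(g); rim(g)
E
```

```text
[-0.01376755  0.2996697   0.4547008   1.81394184 -0.14838082  1.06208734
  2.06519311] 7.3917
g1 shaft [ 0.5148 -0.2268  0.4733] 1.1827744143663727e-05 140
g1 rim [ 0.5149 -0.2266] 1774
g2 shaft [ 0.5149 -0.2268  0.4816] 2.9500730056912658e-05 171
g2 rim [ 0.5149 -0.2265] 2050
s1 shaft [ 0.5149 -0.2266  0.4939] 1.8796372826249187e-05 136
s1 rim [ 0.5149 -0.2265] 1696
s2 shaft [ 0.5148 -0.2267  0.5108] 1.9116522573086245e-05 138
s2 rim [ 0.515  -0.2265] 1708
```

```bash
python3 - <<'E'
from h import *
for n in ["s1","s2"]: print(np.load(f"pics/{n}.npz")["T"].round(3).tolist())
s=env.sense(); print(s["tcp_rot"],s["ee_pos"])
for a in (np.pi/2,-np.pi/2,-.19,-.19+np.pi): print(a,solver.inverse_kinematics((.515,-.2265,.22),down(a)))
E
```

```text
[[-0.003, -0.954, -0.3, 0.431], [1.0, -0.003, -0.001, -0.226], [-0.0, -0.3, 0.954, 0.415], [0.0, 0.0, 0.0, 1.0]]
[[0.001, -0.955, -0.298, 0.43], [1.0, 0.001, 0.001, -0.228], [-0.001, -0.298, 0.955, 0.414], [0.0, 0.0, 0.0, 1.0]]
[[-9.99998595e-01  1.54014514e-03 -6.61328804e-04]
 [ 1.54033976e-03  9.99998770e-01 -2.93879933e-04]
 [ 6.60875373e-04 -2.94898191e-04 -9.99999738e-01]] [ 0.5147291  -0.22741272  0.21967435]
1.5707963267948966 [-0.01492515  0.29873773  0.45421084  1.81423953 -0.14839683  1.06209428
  2.06515388]
-1.5707963267948966 [-0.01492515  0.29873773  0.45421084  1.81423953 -0.14839683  1.06209428
  2.06515388]
-0.19 [-0.26439519  0.34429071  0.77941469  1.82858911 -0.27248131  1.07907451
  0.42598669]
2.951592653589793 [ 1.16573952  0.53893694 -1.09987842  1.74048246  0.51581541  1.18699949
  2.87273427]
```

```bash
python3 - <<'E'
from h import *
env.pause(.4); s=env.sense(); print(s["ee_pos"],s["joint_velocities"].round(3) if hasattr(s["joint_velocities"],"round") else s["joint_velocities"]); snap("s1")
q=np.array(s["joint_positions"]); q[6]-=np.pi; env.goto_joints(q); env.pause(.4); snap("s2"); s=env.sense(); print(s["ee_pos"],s["tcp_rot"][0],s["t"])
for g in ["s1","s2"]: shaft(g); rim(g)
E
```

```text
[ 0.51501594 -0.22652014  0.21998853] [ 0.    -0.    -0.     0.001 -0.    -0.001  0.002]
[ 0.51500288 -0.22653529  0.21998393] [ 1.00000000e+00 -1.67934336e-05 -2.22495744e-05] 10.9417
s1 shaft [ 0.5149 -0.2266  0.5135] 1.8279003791455897e-05 138
s1 rim [ 0.515  -0.2265] 1704
s2 shaft [ 0.5149 -0.2257  0.4891] 9.076341732706476e-06 136
s2 rim [ 0.5148 -0.2257] 1707
```

```bash
python3 - <<'E'
from h import *
by=-.212; c,s=np.cos(by),np.sin(by); p=np.array([.5377,.2640])+np.array([c*-.0005-s*-.0012, s*-.0005+c*-.0012])
R=down(-.195)
env.reach((*p,.12),R); env.pause(.2); print(env.sense()["ee_pos"],env.sense()["joint_positions"])
env.movel((*p,.065),rate=.15); snap("pre")
env.movel((*p,.021),rate=.06); st=env.sense(); print(st["ee_pos"],st["wrist_force"],st["t"])
effector.grasp(25); st=env.sense(); print(st["gripper_width"],st["grasp_force"],st["wrist_force"],st["t"])
env.movel((*p,.13),rate=.15); st=env.sense(); print(st["gripper_width"],st["grasp_force"],st["wrist_force"],st["t"])
E
```

```text
[0.5375297  0.26193405 0.12025806] [-0.54526827  0.45792806  0.04622618  1.79819377 -0.02595669  0.88569162
 -0.68421994]
[0.53719457 0.26301782 0.02114393] [ 0.09651739 -0.24177187  0.30009571] 14.4083
0.01932139368242158 27.734549771994352 [-19.13088917   0.52982503  35.6566189 ] 15.65
0.0006025797069345296 0.0 [ 0.53949977 -0.443596   -0.74560656] 16.525
```

```bash
python3 - <<'E'
from h import *
env.reach((.52,.255,.2),down(np.pi/2)); env.pause(.3); snap("b3")
effector.release()
a=cv2.imread("pics/b3.png")[100:300,180:460]; b=cv2.imread("pics/pre.png")
cv2.imwrite("pics/b3c.png",np.vstack([cv2.resize(a,(420,300),interpolation=cv2.INTER_CUBIC),cv2.resize(b,(420,262))]))
E
```

```text
(no output)
```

View pics/b3c.png

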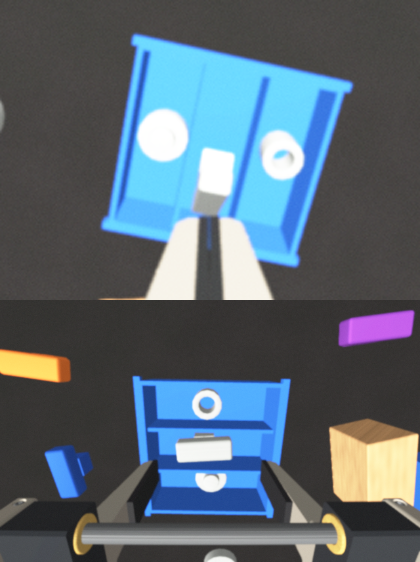

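The upper picture shows the key tipped over in its compartment, at about (213,180). The fingers squeezed it out. I'll measure its pose from the depth data.

```bash
python3 - <<'E'
from h import *
W,im=cloud("b3"); sat=im.max(2).astype(int)-im.min(2)
m=(np.hypot(W[...,0]-.535,W[...,1]-.262)<.06)&(sat<60)&(W[...,2]>.006)
x,y=tr(W[m],(.5377,.264,-.212)); z=W[m][:,2]; k=abs(y)<.0225
x,y,z=x[k]*1000,y[k]*1000,z[k]*1000
for lo in range(-60,66,4):
    j=(x>=lo)&(x<lo+4)
    if j.sum()>3: print(lo,j.sum(),"y",np.percentile(y[j],[3,97]).round(1),"z",np.percentile(z[j],[5,50,95]).round(1))
np.save("pics/k.npy",np.c_[x,y,z])
v,u=np.nonzero(m); print(u[k].min(),u[k].max(),v[k].min(),v[k].max())
c=im[max(v[k].min()-10,0):v[k].max()+10,u[k].min()-15:u[k].max()+15]
cv2.imwrite("pics/kc.png",cv2.resize(c[:,:,::-1],None,fx=6,fy=6,interpolation=cv2.INTER_CUBIC)[:600,:800])
print(env.sense()["t"])
E
```

```text
-56 328 y [5.8 9.9] z [318.8 327.2 335.3]
-52 4931 y [-10.1  20.5] z [318.9 329.  336.2]
-48 3144 y [-14.9  20.7] z [320.9 335.  336.6]
-44 2117 y [-21.   14.1] z [325.9 335.7 336.7]
-40 1291 y [-21.8   7. ] z [328.7 335.7 336.6]
-36 190 y [-22.3  -7.4] z [328.6 335.4 336.5]
-32 364 y [-19.4   1.7] z [265.1 281.6 328.7]
-28 2534 y [-20.7  -2. ] z [230.5 266.5 289. ]
-24 590 y [-22.3 -10.2] z [230.5 268.7 287.7]
-20 218 y [-17.8  -9. ] z [274.2 286.9 317.2]
-16 193 y [-16.9  -8.4] z [275.3 286.9 313.7]
-12 95 y [-15.9  -7.2] z [275.8 286.8 312. ]
-8 26 y [-15.2  -6.4] z [276.8 278.4 311.6]
4 56 y [-12.2  10.5] z [21.4 23.4 25.2]
8 112 y [-11.7   9.8] z [23.9 27.1 53.2]
12 175 y [-12.4  10.5] z [27.8 50.7 56.3]
16 121 y [-12.7  10.4] z [30.7 57.5 60.9]
20 86 y [-12.7  10.1] z [57.2 61.3 63.2]
24 54 y [-12.    9.6] z [60.1 61.9 63.1]
28 35 y [-12.5   7.4] z [54.6 57.5 59.5]
32 38 y [-11.8   8.5] z [50.8 52.8 54.8]
36 34 y [-12.1   8.1] z [46.  47.9 49.7]
40 29 y [-11.1   7.3] z [41.1 43.4 45.9]
44 30 y [-11.7   8.3] z [36.5 39.  41.1]
48 29 y [-11.   21.3] z [31.9 34.6 40.8]
52 26 y [-10.2   8.4] z [27.8 29.8 31.8]
56 10 y [-8.3  7.4] z [25.8 26.6 27.6]
295 486 200 399
19.6917
```

View pics/kc.png

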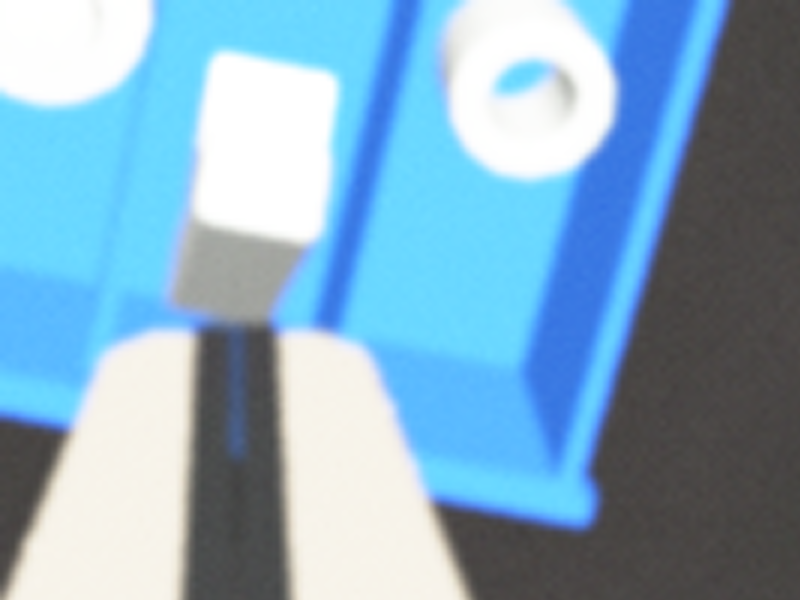

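The key leans about 48° towards the bin's +x wall, with its upper bar end at z≈63 mm. It tipped because the off-centre finger reached it first. I'll right it with the closed fingertip: push the sloping top face towards -x just above the upright bar height.

```bash
cat >> h.py <<'E'
BY=-.212
def B(x,y,z): c,s=np.cos(BY),np.sin(BY); return (.5377+(c*x-s*y)/1000,.264+(s*x+c*y)/1000,z/1000)
def keyrep(n):
    W,im=cloud(n); sat=im.max(2).astype(int)-im.min(2)
    x,y=tr(W.reshape(-1,3),(.5377,.264,BY)); z=W[...,2].ravel()
    k=(abs(y)<.021)&(abs(x)<.066)&(sat.ravel()<60)&(z>.012)&(z<.1); x,y,z=1e3*x[k],1e3*y[k],1e3*z[k]
    for lo in range(-66,66,6):
        j=(x>=lo)&(x<lo+6)
        if j.sum()>8: print(lo,j.sum(),"y",np.percentile(y[j],[3,97]).round(1),"z",np.percentile(z[j],[5,50,95]).round(1))
def look():
    import time; n=f"k{int(time.time())}"
    env.reach((.55,.25,.22),down(np.pi/2)); env.pause(.25); snap(n); keyrep(n); return n
E
python3 - <<'E'
from h import *
effector.grasp(10); R=down(BY+np.pi/2)
env.reach(B(50,-1,100),R); env.movel(B(50,-1,47),rate=.1); print(env.sense()["wrist_force"])
for x in range(44,25,-6):
    env.movel(B(x,-1,47),rate=.04); s=env.sense(); print(x,s["wrist_force"].round(1),s["t"])
env.movel(B(26,-1,120),rate=.2); effector.release(); print(look(),env.sense()["t"])
E
```

```text
[0.2272317  0.18626438 0.82890882]
44 [ 0.1 -0.4  0.4] 22.5667
38 [ 0.1 -0.4  1.2] 22.8667
32 [-0.6 -0.2 -0.2] 23.1667
26 [ 0.3 -0.1 -1.1] 23.4667
0 16 y [-12.1   9.8] z [21.  22.6 24.1]
6 140 y [-11.9  10.1] z [22.9 26.3 53.2]
12 188 y [-12.6  10.3] z [28.5 54.2 58.5]
18 127 y [-12.5  10.4] z [57.3 60.6 62.9]
24 77 y [-11.7   9. ] z [57.9 61.4 62.9]
30 59 y [-11.6   8.8] z [51.  54.6 57.1]
36 61 y [-11.7   8.7] z [44.2 46.9 49.9]
42 53 y [-11.8   8.8] z [37.6 40.4 43.2]
48 51 y [-10.7   8.8] z [30.3 33.7 36.4]
54 43 y [-10.4   8.2] z [23.  26.6 29.7]
k1795997444 26.1417
```

```bash
python3 - <<'E'
from h import *
effector.grasp(10); R=down(BY+np.pi/2); print(env.sense()["gripper_width"])
env.reach(B(50,-1,80),R); env.movel(B(50,-1,46),rate=.1); print(env.sense()["ee_pos"],B(50,-1,46))
env.movel(B(26,-1,46),rate=.08); env.pause(.1); s=env.sense(); print(s["ee_pos"],B(26,-1,46),s["wrist_force"]); snap("p1"); keyrep("p1")
cv2.imwrite("pics/p1c.png",cv2.imread("pics/p1.png"))
E
```

```text
0.0003671884212210283
[0.58653937 0.25267886 0.04643001] (np.float64(0.5863701864136094), np.float64(0.2525016107882665), 0.046)
[0.56347372 0.25746111 0.04629843] (np.float64(0.56290749747422), np.float64(0.25755158383111076), 0.046) [-0.45334921  0.29468363 -0.44354914]
0 57 y [-10.7  10.5] z [21.2 22.4 23.6]
6 491 y [-11.8  10.2] z [23.  26.5 53.1]
12 1858 y [-13.6  10.9] z [29.5 78.2 98.3]
18 337 y [-11.7  11.3] z [57.8 60.2 77.4]
```

View pics/p1c.png

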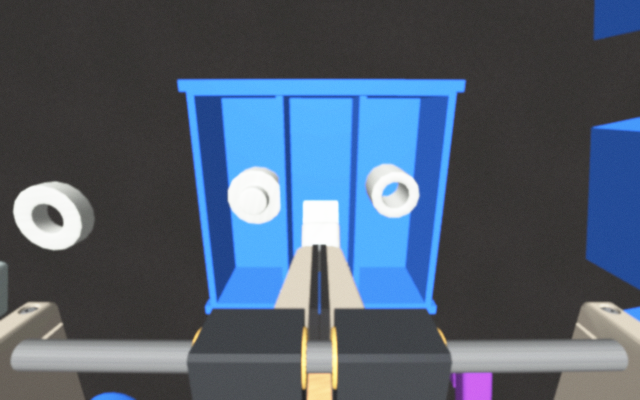

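```bash
python3 - <<'E'
from h import *
TC=viewer.camera_info("wrist")["T_tool_cam"]
for n in ["b3","s1","p1"]:
    W,im=cloud(n); T=np.load(f"pics/{n}.npz")["T"]@np.linalg.inv(TC)
    t=(W-T[:3,3])@T[:3,:3]*1000
    m=(t[...,2]<25)&(t[...,2]>-150)&(abs(t[...,1])<75)&(abs(t[...,0])<60)
    for lo in range(-90,26,8):
        j=m&(t[...,2]>=lo)&(t[...,2]<lo+8)
        if j.sum()>5: print(n,lo,j.sum(),"x",np.percentile(t[j][:,0],[3,97]).round(1),"y",np.percentile(t[j][:,1],[3,97]).round(1))
E
```

```text
b3 -90 1282 x [-3.7 11.3] y [-15.6  15.3]
b3 -82 843 x [-5.3 10.8] y [-16.1  15.4]
b3 -74 702 x [ 7.9 10.5] y [-15.6  14.8]
b3 -66 560 x [ 9.1 10.3] y [-15.1  14. ]
b3 -58 453 x [ 8.9 10. ] y [-14.2  13.5]
b3 -50 362 x [ 8.7 10. ] y [-13.9  12.9]
b3 -42 319 x [ 8.5 10. ] y [-13.   11.9]
b3 -34 247 x [ 8.4 10. ] y [-12.2  11.2]
b3 -26 46 x [8.2 9.8] y [-9.3  7.1]
s1 -90 2114 x [-4.5 11.2] y [-61.2  60.5]
s1 -82 1417 x [-8.7 11. ] y [-60.8  60.1]
s1 -74 1161 x [-8.8 10.8] y [-60.2  59.8]
s1 -66 975 x [-8.7 10.6] y [-59.4  58.9]
s1 -58 781 x [-8.5 10.3] y [-58.8  58.4]
s1 -50 668 x [-8.9 10. ] y [-57.9  57.6]
s1 -42 556 x [-8.8  9.9] y [-57.3  56.9]
s1 -34 468 x [-9.3  9.9] y [-56.4  55.8]
s1 -26 103 x [-8.8 10. ] y [-54.5  53.9]
p1 -90 1289 x [-3.8 11.3] y [-15.6  15.2]
p1 -82 791 x [ 9.2 10.8] y [-16.1  15.5]
p1 -74 655 x [ 9.2 10.6] y [-15.7  14.9]
p1 -66 624 x [-5.3 10.3] y [-14.9  13.9]
p1 -58 451 x [ 9.  10.1] y [-14.2  13.4]
p1 -50 373 x [ 8.7 10. ] y [-13.7  12.8]
p1 -42 310 x [ 8.6 10. ] y [-13.  12.]
p1 -34 248 x [8.3 9.9] y [-12.3  11.3]
p1 -26 47 x [ 8.2 10. ] y [-9.3  8.3]
p1 -18 1176 x [-41.9  56.3] y [-72.4  73.9]
p1 -10 5116 x [-42.6  56.3] y [-72.4  74. ]
p1 -2 3151 x [-40.3  57. ] y [-69.2  70.9]
p1 6 3531 x [-40.5  54.2] y [-69.2  70.8]
p1 14 3171 x [-40.6  54.3] y [-69.2  70.8]
p1 22 2152 x [-40.5  47.6] y [-69.   70.7]
```

The depth of the fingers themselves shows that their tips end about 24 mm behind the reported TCP. That explains both the clipped grasp and the missed push. I'll correct by 24 mm and repeat the push.

```bash
python3 - <<'E'
from h import *
L=24
env.movel(B(26,-1,85),rate=.2); env.movel(B(52,-1,60),rate=.2)
env.movel(B(52,-1,48-L),rate=.08); print(env.sense()["wrist_force"])
for x in range(44,11,-8):
    env.movel(B(x,-1,48-L),rate=.05); s=env.sense(); print(x,s["wrist_force"].round(1),s["t"])
env.movel(B(12,-1,100),rate=.25); effector.release(); print(look(),env.sense()["t"])
E
```

```text
[-0.00557129 -0.17171894 -0.15871844]
44 [ 1.7 -0.7  2.1] 30.7917
36 [ 1.4 -0.7  8.7] 31.1
28 [ 0.4 -2.  12.8] 31.4083
20 [-3.  -1.3 12.8] 31.7167
12 [ 0.2  0.4 -0.6] 32.025
-24 104 y [-11.9   9.4] z [32.  44.6 46.9]
-18 106 y [-12.    9.7] z [44.4 45.8 47.2]
-12 104 y [-12.6  10. ] z [44.1 45.9 47. ]
-6 105 y [-12.5  10. ] z [44. 46. 47.]
0 101 y [-12.4  10.1] z [44.4 46.  47.2]
6 105 y [-12.5   9.9] z [43.8 45.8 47.1]
12 99 y [-11.9  10.1] z [44.4 46.1 47.2]
18 99 y [-11.9  10.5] z [44.4 45.8 47.2]
24 96 y [-11.7  10.4] z [44.2 45.8 47.2]
30 92 y [-11.4  10.1] z [44.7 45.9 47.3]
36 32 y [-9.8 10. ] z [44.4 46.1 46.8]
k1795997544 34.7
```

The key is upright again, with bar top z≈46, spanning x -23 to 38 in the bin. I'll grasp it with the corrected depth.

```bash
cat >> h.py <<'E'
def barfit(n,c,zt=.046,r=.04):
    W,im=cloud(n); sat=im.max(2).astype(int)-im.min(2)
    P=W[(np.hypot(W[...,0]-c[0],W[...,1]-c[1])<r)&(abs(W[...,2]-zt)<.003)&(sat<60)]
    def cb(p):
        x,y=tr(P,p); return np.mean(np.clip(abs(x)-.0305,0,None)+np.clip(abs(y)-.0118,0,None))
    s=de(cb,[(c[0]-.012,c[0]+.012),(c[1]-.012,c[1]+.012),(-.8,.8)],seed=1); return s.x
E
python3 - <<'E'
from h import *
import glob
n=sorted(glob.glob("pics/k17*.npz"))[-1][5:-4]; k=barfit(n,B(7.5,-1,0)[:2]); x,y=tr(k[None],(.5377,.264,BY)); x,y=1e3*x[0],1e3*y[0]; print(k,x,y)
gx=min(x,5.0); R=down(BY*.5+.5*k[2])
env.reach(B(gx,y,70),R); env.pause(.25); print(env.sense()["ee_pos"],B(gx,y,70))
env.movel(B(gx,y,25),rate=.12); print(env.sense()["wrist_force"].round(1))
env.movel(B(gx,y,-9),rate=.06); s=env.sense(); print(s["wrist_force"].round(1),s["t"])
if np.abs(s["wrist_force"]).max()<8:
    effector.grasp(30); s=env.sense(); print(s["gripper_width"],s["grasp_force"],s["wrist_force"].round(1),s["t"])
    if s["gripper_width"]>.058:
        env.movel(B(gx,y,90),rate=.15); s=env.sense(); print(s["gripper_width"],s["grasp_force"],s["wrist_force"].round(1),s["t"])
E
```

```text
[ 0.54548911  0.26147912 -0.20324997] 8.14515962434975 -0.8254970640710756
[0.54261121 0.26212111 0.07026388] (np.float64(0.5424143627823517), np.float64(0.26214090641462917), 0.07)
[-0.   1.3  0.3]
[-1.4  0.6 -0.5] 37.675
0.061992602707736336 30.000286102294922 [-0.3 -0.1  1.5] 38.2333
0.06203427923772818 29.999728202819824 [ 0.1 -0.2 -2. ] 39.0417
```

The grasp holds at 62 mm. Now I'll set the key on the bench, regrip across the bar's sides near its top, and move above the shaft.

```bash
python3 - <<'E'
from h import *
x,y=.43,-.06
env.reach((x,y,.05),down(0)); env.movel((x,y,-.0125),rate=.12); env.pause(.15); s=env.sense(); p=s["ee_pos"]; print(p,s["wrist_force"].round(1))
effector.release(); env.movel((x,y,.05),rate=.2)
env.reach((x,y,.05),down(np.pi/2)); env.movel((p[0],p[1],.005),rate=.12); env.pause(.1); print(env.sense()["ee_pos"])
effector.grasp(60); s=env.sense(); print(s["gripper_width"],s["grasp_force"],s["wrist_force"].round(1),s["t"],s["joint_positions"][6])
env.movel((x,y,.12),rate=.2); s=env.sense(); print(s["gripper_width"],s["wrist_force"].round(1),s["t"])
for a in (.495,.495+np.pi/2): print(a,solver.inverse_kinematics((.5149,-.2262,.12),down(a)))
E
```

```text
[ 0.43031141 -0.05972613 -0.01244022] [ 0.8 -0.3 -2.1]
[ 0.43093706 -0.05967863  0.00561082]
0.02337714036236004 59.95785355567932 [-0.2  0.3 -0.1] 45.1333 1.3796086842153321
0.023296328010852525 [ 0.4  0.2 -1.8] 45.8583
0.495 [ 0.43849729  0.41037805 -0.10504957  1.87671042  0.05535825  0.85728134
  0.80086076]
2.0657963267948967 [ 0.6358829   0.4371586  -0.35431921  1.86328768  0.19265342  0.874439
  2.25382362]
```

```bash
python3 - <<'E'
from h import *
a=.495; t=np.array([.5149,-.2262])-.0005*np.array([-np.sin(a),np.cos(a)])
env.reach((*t,.105),down(a)); env.movel((*t,.092),rate=.15); env.pause(.2); s=env.sense(); print(s["ee_pos"]-[*t,.092],s["wrist_force"].round(1),s["joint_positions"][6])
for z in (.084,.080,.076,.072,.0685):
    env.movel((*t,z),rate=.06); s=env.sense(); print(z,(s["ee_pos"]-[*t,z]).round(4),s["wrist_force"].round(1),s["t"])
    if abs(s["wrist_force"][2])>15: break
E
```

```text
[0.00027971 0.00034248 0.00060629] [-0.  -0.5 -1. ] 0.7954889415802374
0.084 [-0.0005  0.0001 -0.0005] [-0.8  0.3 -1.2] 47.3667
0.08 [ 0.     -0.0003 -0.0002] [ 0.  -1.1 -1.5] 47.6167
0.076 [ 0.     -0.0002 -0.0002] [ 0.9 -0.9 -1.8] 47.8667
0.072 [-0.     -0.0002 -0.0002] [ 1.1 -1.5 -2.3] 48.1167
0.0685 [-0.     -0.0002 -0.0002] [ 0.9 -1.3 -1.7] 48.3667
```

```bash
python3 - <<'E'
from h import *
s=env.sense(); p=s["ee_pos"]
for z in (.0678,.0670):
    env.movel((p[0],p[1],z),rate=.03); s=env.sense(); print(s["ee_pos"],s["wrist_force"].round(1))
    if s["wrist_force"][2]>4: break
env.pause(.2)
q=np.array(s["joint_positions"]); q0=q[6]
for d in np.linspace(0,-2.70,7)[1:]:
    q[6]=q0+d; env.goto_joints(q); s=env.sense(); print(round(d,2),s["moment"].round(2),s["wrist_force"].round(1),s["gripper_width"],s["t"])
env.pause(.1); snap("e1"); s=env.sense(); print(s["ee_pos"],s["joint_positions"][6]-q0,np.arctan2(s["tcp_rot"][1][1],s["tcp_rot"][0][1]))
for c in ("top","scene"):
    im,d=viewer.read_camera(c); np.savez(f"pics/e_{c}.npz",im=im,d=d); cv2.imwrite(f"pics/e_{c}.png",im[:,:,::-1])
a=cv2.imread("pics/e_top.png")[150:260,370:510]; b=cv2.imread("pics/e_scene.png")[210:340,190:310]
cv2.imwrite("pics/e.png",np.vstack([cv2.resize(cv2.imread("pics/e1.png"),(480,300)),np.hstack([cv2.resize(a,(240,190),interpolation=3),cv2.resize(b,(240,190),interpolation=3)])]))
print(env.sense()["t"])
E
```

```text
[ 0.51516997 -0.22681518  0.06793578] [ 0.3 -0.6 -0.7]
[ 0.51524373 -0.22684841  0.06781998] [-0.7 -1.1  5. ]
-0.45 [-0.69  0.59 -0.04] [-2.2 -2.2  2.1] 0.023426278971544017 49.575
-0.9 [-0.6   1.48  0.01] [-4.7 -1.4  5.2] 0.023273556272067845 50.0833
-1.35 [-0.31  1.74  0.02] [-6.  -0.4  5.5] 0.023269324427364936 50.5917
-1.8 [0.09 1.88 0.03] [-6.5  0.9  6.6] 0.023113216711389203 51.1
-2.25 [0.4  1.88 0.  ] [-6.   1.5  6.7] 0.023424062873036427 51.6083
-2.7 [0.79 1.61 0.03] [-5.4  1.9  6.7] 0.023551016543306356 52.1167
[ 0.51396503 -0.22465358  0.06772451] -2.6963417494412987 -2.20065209745917
52.3667
```

View pics/e.png

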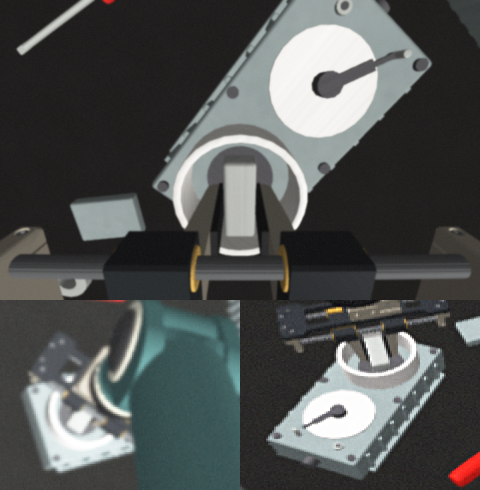

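The wrist picture shows the pointer (hub (325,85), tip about (375,66)) nearly in line with the slender pin at (405,53). I'll measure the angle.

```bash
python3 - <<'E'
from h import *
W,im=cloud("e1"); g=im.astype(int).mean(2); w=W.reshape(-1,3); gg=g.ravel()
ax=np.array([.5429,-.3276])
r=np.hypot(*(w[:,:2]-ax).T)
hub=w[(r<.016)&(gg<110)&(w[:,2]>.07)]; print("hub",len(hub),hub[:,:2].mean(0),((hub[:,:2].min(0)+hub[:,:2].max(0))/2),np.median(hub[:,2]))
h=(hub[:,:2].min(0)+hub[:,:2].max(0))/2
r=np.hypot(*(w[:,:2]-h).T)
for lo,hi in [(14,22),(22,30),(30,38),(38,46)]:
    m=(r>lo/1e3)&(r<hi/1e3)&(gg<120)&(w[:,2]>.071)&(w[:,2]<.084); d=w[m][:,:2]-h
    t=np.arctan2(d[:,0],-d[:,1]); print(lo,m.sum(),np.median(t).round(4),t.mean().round(4),t.std().round(3),np.median(w[m][:,2]))
m=(r>.05)&(r<.063)&(w[:,2]>.068)&(w[:,2]<.09); P=w[m]; t=np.arctan2(P[:,0]-h[0],h[1]-P[:,1]); k=abs(t+.23)<.2
print("pin",k.sum(),P[k].mean(0),np.median(t[k])); P=P[k]
for lo in (68,72,76,80): j=(P[:,2]>lo/1e3)&(P[:,2]<=(lo+4)/1e3); print(lo,j.sum(),P[j].mean(0) if j.any() else "", r[m][k][j].mean() if j.any() else "", np.median(t[k][j]) if j.any() else "")
cv2.imwrite("pics/ec.png",cv2.resize(im[30:140,400:570,::-1],None,fx=4.5,fy=4.5,interpolation=cv2.INTER_CUBIC))
E
```

```text
hub 1325 [ 0.54300715 -0.32815234] [ 0.54268208 -0.33048506] 0.08084343122003027
14 248 -0.2406 -0.2373 0.139 0.0809460647547233
22 241 -0.2267 -0.2246 0.094 0.08101424087834647
30 120 -0.2142 -0.2176 0.034 0.08087303920484151
38 119 -0.2115 -0.2118 0.03 0.08096949039781384
pin 233 [ 0.52976092 -0.38084361  0.07872611] -0.24822371193290685
68 16 [ 0.52993014 -0.38055647  0.07022051] 0.05172907894412834 -0.21823157469288101
72 41 [ 0.53038815 -0.38004642  0.07413338] 0.05109472031877579 -0.23067312950237118
76 54 [ 0.53006365 -0.37993743  0.07803713] 0.051065097376052616 -0.24437987094056493
80 121 [ 0.52940586 -0.38155186  0.08166997] 0.05278636433761758 -0.2534420677969366
```

View pics/ec.png

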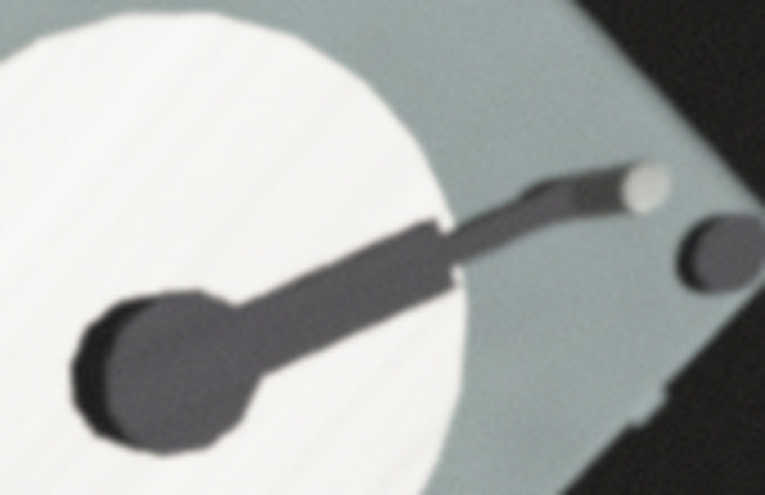

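```bash
python3 - <<'E'
from h import *
f=np.load("pics/e1.npz")
def ray(u,v,z):
    u,v=400+(u+.5)/4.5-.5,30+(v+.5)/4.5-.5
    n=cv2.undistortPoints(np.array([[[u,v]]]),f["K"],f["D"])[0,0]; d=f["T"][:3,:3]@[n[0],-n[1],-1]; o=f["T"][:3,3]
    return (o+d*(z-o[2])/d[2])[:2]
hub=ray(183,370,.081); ps=[ray(*p,.081) for p in [(345,292),(395,270),(455,247),(520,212),(550,198)]]; pin=ray(647,187,.0825)
print(hub,pin,np.hypot(*(pin-hub)))
ang=lambda p,h:np.arctan2(p[0]-h[0],h[1]-p[1])
A=np.array([.5149,-.2263]); 
for h in (hub,np.array([.5429,-.3276])): print([round(float(ang(p,h)),3) for p in ps],round(float(ang(pin,h)),3),[round(float(np.hypot(*(p-h))),4) for p in ps])
L=np.array(ps+[hub]); vx,vy,x0,y0=cv2.fitLine(L.astype(np.float32),cv2.DIST_L2,0,.01,.01).ravel(); print("dir",np.arctan2(vx,-vy) if vy<0 else np.arctan2(-vx,vy))
E
```

```text
[ 0.54265308 -0.32761035] [ 0.52908642 -0.38156614] 0.05563525598797358
[-0.174, -0.183, -0.199, -0.185, -0.185] -0.246 [0.0205, 0.0267, 0.034, 0.0421, 0.0457]
[-0.186, -0.192, -0.207, -0.191, -0.19] -0.251 [0.0206, 0.0268, 0.034, 0.0421, 0.0458]
dir -0.18834004
```

The pointer is at -0.188 rad and the pin at -0.246, so about 0.29 rad more of shaft is needed. I'll turn that and re-measure.

```bash
cat >> h.py <<'E'
def ptr(n,h=np.array([.54265,-.32761])):
    W,im=cloud(n); w=W.reshape(-1,3); g=im.astype(int).mean(2).ravel(); r=np.hypot(*(w[:,:2]-h).T)
    t=np.arctan2(w[:,0]-h[0],h[1]-w[:,1]); o=[]
    for lo,hi in [(.018,.026),(.026,.034),(.034,.045)]:
        m=(r>lo)&(r<hi)&(g<120)&(w[:,2]>.0785)&(w[:,2]<.084)&(abs(t+.23)<.35); o.append((int(m.sum()),round(float((np.percentile(t[m],5)+np.percentile(t[m],95))/2),3)))
    m=(r>.049)&(r<.064)&(w[:,2]>.0805)&(w[:,2]<.09)&(abs(t+.23)<.2); print(n,o,"pin",m.sum(),w[m].mean(0).round(4),np.arctan2(w[m][:,0].mean()-h[0],h[1]-w[m][:,1].mean()).round(3))
E
python3 - <<'E'
from h import *
ptr("e1")
s=env.sense(); q=np.array(s["joint_positions"]); q[6]-=.29; env.goto_joints(q); env.pause(.15); snap("e2"); ptr("e2"); s=env.sense(); print(s["ee_pos"],s["joint_positions"][6],s["wrist_force"].round(1),s["t"])
W,im=cloud("e2"); cv2.imwrite("pics/e2c.png",cv2.resize(im[0:160,360:620,::-1],None,fx=3,fy=3,interpolation=cv2.INTER_CUBIC))
E
```

```text
e1 [(247, -0.202), (216, -0.202), (170, -0.202)] pin 118 [ 0.5294 -0.3815  0.0818] -0.241
e2 [(258, -0.264), (240, -0.263), (185, -0.259)] pin 120 [ 0.5292 -0.3813  0.0819] -0.245
[ 0.51416378 -0.22412566  0.06778355] -2.1933837023323317 [-2.4 -0.6  3.7] 52.9417
```

View pics/e2c.png

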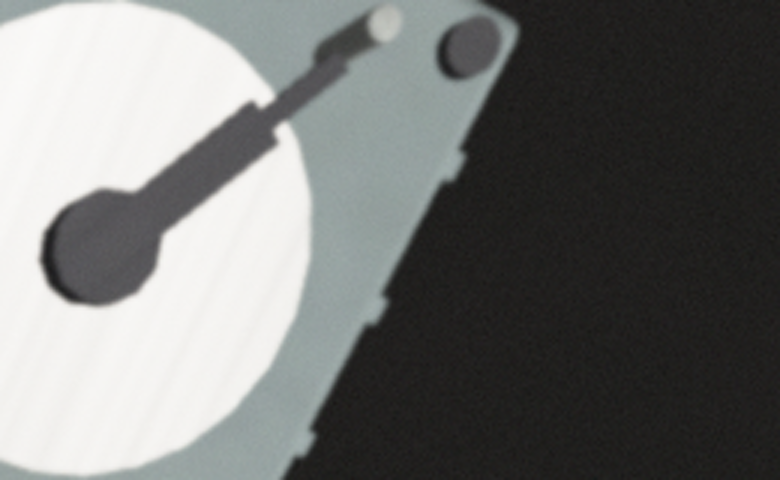

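The last picture shows the pointer (hub (107,245), tip (340,63)) aimed at the pin top (385,24) to within about 0.015 rad. Now I'll lift the fingertips to rim height with the key still engaged, release, retreat and check.

```bash
python3 - <<'E'
from h import *
s=env.sense(); p=s["ee_pos"]
env.movel((p[0],p[1],.0788),rate=.04); s=env.sense(); print(s["ee_pos"],s["wrist_force"].round(1),s["t"])
effector.release(); s=env.sense(); print(s["gripper_width"],s["wrist_force"].round(1),s["t"])
env.movel((p[0],p[1],.2),rate=.15); env.pause(.2); snap("f1"); ptr("f1")
W,im=cloud("f1"); k=barfit("f1",(.5149,-.2262),.105,.04); print(k)
m=(np.hypot(W[...,0]-.5149,W[...,1]+.2262)<.02)&(W[...,2]>.09); print(np.percentile(W[m][:,2],[5,50,95]),env.sense()["t"])
P=W[m]; A=np.c_[P[:,:2]-[.5149,-.2262],np.ones(len(P))]; print("plane",np.linalg.lstsq(A,P[:,2],rcond=None)[0])
E
```

```text
[ 0.51424669 -0.22400568  0.07911407] [-0.9  0.5 -0.3] 53.3667
0.09174485691225859 [2.5 1.6 6.5] 54.4583Traceback (most recent call last):
  File "<stdin>", line 5, in <module>
  File "h.py", line 52, in ptr
    m=(r>lo)&(r<hi)&(g<120)&(w[:,2]>.0785)&(w[:,2]<.084)&(abs(t+.23)<.35); o.append((int(m.sum()),round(float((np.percentile(t[m],5)+np.percentile(t[m],95))/2),3)))
                                                                                                               ~~~~~~~~~~~~~^^^^^^^^
    return _quantile_unchecked(
        a, q, axis, out, overwrite_input, method, keepdims, weights)
    return _ureduce(a,
                    func=_quantile_ureduce_func,
    ...<5 lines>...
                    overwrite_input=overwrite_input,
                    method=method)
    r = func(a, **kwargs)
    result = _quantile(arr,
                       quantiles=q,
    ...<2 lines>...
                       out=out,
                       weights=wgt)
    slices_having_nans = np.isnan(arr[-1, ...])
                                  ~~~^^^^^^^^^
IndexError: index -1 is out of bounds for axis 0 with size 0
```

```bash
python3 - <<'E'
from h import *
def key(n):
    W,im=cloud(n); print(n,barfit(n,(.5149,-.2262),.105,.04).round(4))
    m=(np.hypot(W[...,0]-.5149,W[...,1]+.2262)<.02)&(W[...,2]>.09)&(W[...,2]<.13); P=W[m]
    A=np.c_[P[:,:2]-[.5149,-.2262],np.ones(len(P))]; print(len(P),np.percentile(P[:,2],[5,50,95]).round(4),"plane",np.linalg.lstsq(A,P[:,2],rcond=None)[0].round(3))
key("f1")
env.reach((.54,-.26,.2),down(np.pi/2)); env.pause(.25); snap("f2"); print(env.sense()["ee_pos"],env.sense()["t"])
key("f2"); 
try: ptr("f2")
except Exception as e: print(e)
E
```

```text
f1 [ 0.5153 -0.2262 -0.8   ]
965 [0.1033 0.1049 0.1061] plane [-0.002  0.001  0.105]
[ 0.54002995 -0.25994036  0.20000392] 58.9167
f2 [ 0.515  -0.2268 -0.8   ]
1103 [0.0982 0.1048 0.106 ] plane [0.102 0.095 0.104]
index -1 is out of bounds for axis 0 with size 0
```

```bash
sed -i 's/g<120)&(w\[:,2\]>.0785)&(w/g<150)\&(w[:,2]>.0775)\&(w/' h.py; python3 - <<'E'
from h import *
for n in ("e2","f2","f1"):
    W,im=cloud(n); h=np.array([.54265,-.32761]); r=np.hypot(W[...,0]-h[0],W[...,1]-h[1]); m=(r<.01)&(W[...,2]<.09); print(n,m.sum(),np.nanmedian(W[m][:,2]) if m.any() else 0,np.median(im[m].mean(1)) if m.any() else 0)
    try: ptr(n)
    except Exception as e: print(e)
E
```

```text
e2 1276 0.08078873819624358 88.0
e2 [(274, -0.269), (262, -0.266), (191, -0.259)] pin 120 [ 0.5292 -0.3813  0.0819] -0.245
f2 343 0.08065943696661765 138.33333333333334
f2 [(46, -0.302), (36, -0.289), (21, -0.281)] pin 28 [ 0.5291 -0.3812  0.082 ] -0.248
f1 400 0.08093549516258425 153.66666666666666
index -1 is out of bounds for axis 0 with size 0
```

```bash
python3 - <<'E'
from h import *
for n in ("e1","e2","f1","f2"):
    W,im=cloud(n); g=im.astype(int).mean(2)
    P=(np.hypot(W[...,0]-.54265,W[...,1]+.3276)<.014)&(W[...,2]>.077)&(W[...,2]<.085)&(g<185); c=W[P][:,:2]
    (cx,cy),R=cv2.minEnclosingCircle((1e3*c[np.hypot(*(c-c.mean(0)).T)<.0125]).astype(np.float32))
    h=np.array([.54275,-.3276]); r=np.hypot(W[...,0]-h[0],W[...,1]-h[1]); t=np.arctan2(W[...,0]-h[0],h[1]-W[...,1])
    o=[]
    for lo,hi in [(18,25),(25,32),(34,45)]:
        m=(r>lo/1e3)&(r<hi/1e3)&(W[...,2]>.0765)&(W[...,2]<.085)&(abs(t+.23)<.4)&(g<185)
        q=t[m]; o.append((int(m.sum()),q.mean().round(3),np.median(q).round(3)) if len(q) else 0)
    m=(r>.049)&(r<.064)&(W[...,2]>.0805)&(W[...,2]<.09)&(abs(t+.23)<.2); print(n,"hub",round(cx,1),round(cy,1),round(R,1),o,"pin",int(m.sum()),t[m].mean().round(3))
E
```

```text
e1 hub 542.3 -329.1 11.8 [(242, np.float64(-0.203), np.float64(-0.204)), (235, np.float64(-0.203), np.float64(-0.199)), (192, np.float64(-0.206), np.float64(-0.204))] pin 118 -0.243
e2 hub 542.2 -329.1 11.9 [(250, np.float64(-0.275), np.float64(-0.273)), (254, np.float64(-0.268), np.float64(-0.267)), (196, np.float64(-0.26), np.float64(-0.259))] pin 120 -0.247
f1 hub 541.8 -329.2 11.5 [(60, np.float64(-0.273), np.float64(-0.274)), (58, np.float64(-0.272), np.float64(-0.27)), (35, np.float64(-0.265), np.float64(-0.265))] pin 33 -0.249
f2 hub 540.2 -329.4 11.4 [(48, np.float64(-0.305), np.float64(-0.295)), (53, np.float64(-0.3), np.float64(-0.3)), (38, np.float64(-0.278), np.float64(-0.282))] pin 28 -0.25
```

```bash
python3 -c "
from h import *
print(workorder.finish_job(),env.sense()['t'])"
```

```text
the job is handed in; nothing more can be done
the job is handed in; nothing more can be done
```

The job is handed in, with no verdict shown: the key measured fully home and upright on the shaft, the pointer is about 1–1.5 mm off the index pin (limit 2.5 mm), and the gripper is clear; on the way, a first grasp tipped the key over in the bin and I righted it with the closed fingers.

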